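# Lock the tube rack down on the shaker with an R-clip

### The job

Make the tube rack safe for shaking: swing the hold-down bar down over the rack until it rests closed with the locking stud standing up through its eye, then take the R-clip from the bench and push its straight leg through the cross-hole in the stud until the bow springs over the stud and the clip is fully home, and let go. The stud turns freely in its post, so feel round it for the hole with the tip of the leg, and never force the clip: it goes home with a firm push and bends if it is rammed. Leave the rack, the flask, the beaker and the loose tube cap where they stand.

Things in the scene. Friction and masses are not known exactly. Their poses are not given: they have to be found in the camera images.
- shaker: Bench orbital shaker, off, fixed: white housing 270 x 250 x 58 mm under an aluminium platform 290 (x) x 270 (y) mm, upper face 85 mm above the bench. Origin: centre of its underside. x points away from its control panel, z up. On its platform stand a hinge post (x = 0, y = -85 mm) and a locking post 28 mm thick (x = 0, y = +85 mm), the tube rack between them.
- stud_hole (a point): Middle of the cross-hole in the locking stud (upright 20 mm steel pin on the locking post), on its axis, at (0, 85, 165) mm in the shaker's frame. Hole: level, right through, 5.5 mm wide, edges broken 0.6 mm. The stud turns on its upright axis with light friction (12 mN m), so the hole points anywhere within 1.4 rad of the shaker's x axis; the axes given here are the shaker's, not the hole's.
- stud_top (a point): Centre of the stud's flat end, 13 mm above the hole. A thin dark saw mark across it lies in line with the hole. A leg aimed level at the stud's axis within about 0.2 rad of the hole's line slips in and turns the stud into line with itself; further off its tip meets the solid side 10 mm from the axis. The clip may end up pointing any way round the stud.
- bar (a joint): Hinge angle (rad) of the hold-down bar: 0 closed, level over the rack; grows as the free end rises (starts 0.5 to 1.0). Hinge line: along the shaker's x at y = -85 mm, 154 mm above its underside, mid-thickness of the bar. Steel strip 36 mm wide, 5 mm thick, reaching 195 mm from the hinge (towards the shaker's +y when closed). Stays where left; a push of under 2 N near the free end moves it.
- bar_eye (a point): Centre of the eye in the bar's free end, on the strip's upper face, 170 mm from the hinge line. The eye is 24 mm wide in a bush 33 mm across that rises 5 mm above the strip. Bar closed: it rests on the locking post's shoulder, the strip's upper face is 8.5 mm and the bush 3.5 mm below the hole's middle line, and the stud stands 21.5 mm out of the strip.
- clip: R-clip (hitch-pin clip) of bright 4 mm spring wire, 86 mm long, 44 g, lying flat on the bench. Origin: centre of its eye, on the underside. The eye, a double turn 30 (x) x 20 (y) x 8 mm high, is where to grip it: across y, 20 mm. Straight leg along +x at y = -8 mm; leg and bow lie in one plane, middle line 2 mm above the underside.
- clip_tip (a point): Tip of the straight leg, cut square with a 0.8 mm bevel, at (71, -8, 2) mm in the clip's frame. The bow springs from the eye's +y side, dips to a neck, bulges into a half-round pocket that takes the stud, narrows to a throat at x = 56 mm and ends in a flared lip at x = 68 mm.
- clip_pocket (a point): Point on the leg's line in the middle of the bow's pocket, (44, -8, 2) mm in the clip's frame; at the hole's middle when home. Pushed along the leg, the lip meets the stud with this point 23 mm short of the stud's axis; the push peaks at some 11 N (to 16) near 19 mm short and is gone by 7 mm short, where the bow springs over and draws on; about 1 mm past the axis the neck stops it hard.
- bow (a joint): How far the bow is sprung open (rad): 0 at rest, and again when home round the stud; about 0.1 while the throat rides over the stud.
- rack: Dark red wire tube rack with seven capped glass tubes, 204 (x) x 104 (y) x 65 mm, tubes up to 118 mm high, standing loose on the platform between the posts, long side along the shaker's x. Origin: centre of its underside. Bystander.
- flask: Empty conical glass flask, 84 mm across, 138 mm high, loose on the bench. Origin: centre of its underside. Bystander.
- beaker: Glass beaker, 60 mm across, 75 mm high, loose on the bench. Origin: centre of its underside. Bystander.
- cap: White plastic tube cap, 22 mm across, 22 mm high, loose on the bench. Origin: centre of its underside. Bystander.

How it is judged (in metres and radians):
On the way:
1. the hold-down bar is swung fully down (value of joint bar below 0.03 rad), for 0.2 s.
At the end, for the whole second after the job is handed in: The bar is closed (within 0.03 rad), the clip's leg is through the stud's hole with the centre of its pocket within 4 mm of the hole's middle, the bow has sprung back round the stud (open by less than 0.05 rad), and the clip is at rest, released (value of joint bar below 0.03 rad and distance between clip_pocket and stud_hole below 0.004 m and value of joint bow below 0.05 rad and linear speed of clip below 0.02 m/s); the robot touches nothing.
It fails at once if the clip is rammed: over 32 N between the clip and the stud or any other part of the shaker (leg and bow together) (contact force between clip and shaker above 32 N).
It fails at once if the tube rack is shifted by over 20 mm (distance of rack from where it was at the start of the episode above 0.02 m).
It fails at once if the flask, the beaker or the cap is shifted by over 20 mm (distance of any of flask, beaker, cap from where it was at the start of the episode above 0.02 m).
It also fails if it takes over 72 s, if anything falls off the work surface, if the arm or the gripper's body presses on something with over 40 N, if the wrist force passes 120 N, or if a joint passes its speed limit or range.

### The arm

A 7-joint arm with a two-finger parallel gripper is mounted at the origin on the work surface. World frame = base frame: x ahead of the robot, y to its left, z up, the work surface at z = 0. Lengths are in m, angles in degrees, forces in N, time in s.
With the tool pointing down it reaches from about 0.425 to 1.025 m from the base axis. Payload 9.4 kg.
Tool frame: the origin (TCP) lies at the very end of the fingers, on their centre line; the grasp point (between the pads) lies 19 mm behind it; y points along the fingers, z is the direction in which the jaws open and shut, and the axes are right-handed (so a half turn about y gives the same grasp; the last joint's range is limited). The gripper opens to 85 mm and grips with 20 to 120 N. Pads are 22 mm wide; open, the fingers measure 114 mm over their backs; the gripper's body (76 mm by 85 mm) begins 54 mm behind the grasp point. The pads swing forward as they close: fully open they stand 13 mm farther back than shut.
Start: joints at [66.137, 34.337, -0.143, 91.639, 0.103, 54.024, -4.572], TCP at [0.242, -0.684, 0.231] pointing down, gripper open.
Joint ranges: [-147.43, 147.43], [-19.82, 112.94], [-74.19, 73.91], [6.32, 146.72], [-59.91, 239.91], [6.04, 106.73], [-150.56, 150.56]. Speed limits (degrees/s): [127.2, 127.2, 172.46, 172.46, 180, 180, 180].

### API

Orientations are given as a 3x3 rotation matrix whose columns are the frame's x, y, z axes.
In Python, from cell import monitor, viewer, env, models gives the robot as it stands. The module is installed in compiled form; this text tells all that it offers.
- The arm moves only by the tool move_arm, never from a script. Its argument "rows" is a list of rows, each a list of 6 numbers: the shift along the tool's x, y, z in mm, then the turn, a rotation vector about the tool's x, y, z in rad. In form: [[dx, dy, dz, wx, wy, wz], ...]. A call has 1 to 10 rows; each row shifts and turns the commanded pose from where the row before left it, along the tool's axes as they then stand; what a row does not reach is not made up. A row lasts 1/10 s, in which the tool goes at most 50 mm and 8.59 degrees, less where a joint would pass 70% of its speed; a pose out of reach is approached as far as the arm can. A call is refused whole if a number of a shift passes 50 or a number of a turn 0.15, either way. A call with a gripper value outside its range is refused whole. "fingers" is the opening, from 0 (shut) to 1 (fully open), set as the call begins (left out, the last holds). The fingers move at their own pace and stop on an object; "force" is the grip in N (left out, the last holds). Time passes only in rows, so rows that do not move let the fingers close. It gives the time, the measured TCP pose, the force and the opening at its end, in the units of the state.
- monitor.get_state(): the state, without advancing time (a new reading comes with each control period).
- viewer.read_camera(name): name is "scene" or "top"; returns a dict with "img" (420x560x3 uint8, red, green, blue), "intrinsics" (3x3 intrinsics, pixels), "D" ([k1, k2, p1, p2, k3] as OpenCV has them; the pictures are not rectified), "extrinsics" (4x4, takes a point from world to camera coordinates). Camera axes: x right, y down, z forward; pixel columns grow to the right and rows downward; lengths in m; the calibration is good to about 2 mm. A picture is of the moment at which its call begins. There is no depth.
- env.job_done(): hands the job in, once; it reports no verdict.
Trained networks look in the newest picture that a camera, given by its name, has taken for a name from the list of things; names that differ only in an ending like _2 or _b are one class to them, and where a whole thing is asked for, a point or a joint stands for the part that bears it (a point fixed in the world has none). Each returns a list of dicts, best first, with "confidence" (0 to 1); they miss things now and then, are a little off and sometimes report something else, mostly with a low value. They report only what shows in the picture. A call takes as long as a camera call.
- models.spot_in(camera, thing): "position" ([x, y, z] in m, in the coordinates of the camera as it stood for that picture, good to about 4 mm: the middle of the surface that is visible of it).
- models.outline_of(camera, thing): "mask" (420x560 bool, what is visible of it).
- models.tip_of(camera, thing): "position" ([x, y, z] in m, in the coordinates of the camera as it stood for that picture, good to about 4 mm: a listed point, or the origin of a listed thing).
The state is a dict: "time_s": time; "qpos": joint angles; "dq": joint speeds; "tau": joint torques, N m; "ee_pos": TCP position; "tool_rot": TCP orientation; "ft_force": force on the tool from outside, world axes, zero at the start; "torque": the same for the moment, N m; "finger_gap": opening from 0.0 (shut) to 1.0 (fully open).
Only numpy, scipy, OpenCV 4.12 (cv2) and the standard library are available. Lean on these libraries where they do the work, as an engineer would, in place of code of your own. Each camera call takes 0.05 s, during which the arm holds its last target. There are 200 camera calls.

## Working session

There is one attempt and no reset: what is moved stays moved. The work goes in short steps, Python scripts to look and compute and a tool call to move; the robot and the scene stay as the last step left them, time stands still between calls to the robot, and variables do not carry over. Pictures are saved under pics/ and viewed, about 8 in all and at most 12, crops included, and the job is handed in when it is done.

Besides the shell and the picture viewer there is one more tool, called after ">>>" by a JSON object that holds its "method" and its "body", one argument or row to a line. move_arm: Moves the arm, as the interface text tells. Its arguments: {"type":"object","properties":{"rows":{"type":"array"},"fingers":{"type":"number"},"force":{"type":"number"}},"required":["rows"]}

```bash
mkdir -p pics; cat > h.py <<'E'
import numpy as np, cv2
from cell import monitor, viewer, env, models
np.set_printoptions(precision=4, suppress=True)
def cam(n): return viewer.read_camera(n)
def w(c,p):
    E=np.array(c["extrinsics"]); return E[:3,:3].T@(np.array(p)-E[:3,3])
def proj(c,P):
    E=np.array(c["extrinsics"]); 
    return cv2.projectPoints(np.array(P,float).reshape(-1,3),cv2.Rodrigues(E[:3,:3])[0],E[:3,3],np.array(c["intrinsics"]),np.array(c["D"]))[0].reshape(-1,2)
def ray(c,uv):
    E=np.array(c["extrinsics"]); q=cv2.undistortPoints(np.array(uv,float).reshape(-1,1,2),np.array(c["intrinsics"]),np.array(c["D"])).reshape(-1,2)
    d=np.c_[q,np.ones(len(q))]@E[:3,:3]; o=-E[:3,:3].T@E[:3,3]; return o,d
def onz(c,uv,z):
    o,d=ray(c,uv); return o+d*((z-o[2])/d[:,2])[:,None]
def save(c,name): cv2.imwrite("pics/"+name+".png",c["img"][:,:,::-1])
def st():
    s=monitor.get_state(); print(s["time_s"],s["ee_pos"],s["ft_force"],s["finger_gap"]); print(np.array(s["tool_rot"])); return s
E
python3 - <<'E'
from h import *
st()
for n in ("scene","top"):
    c=cam(n); save(c,n+"0"); E=c["extrinsics"]; print(n,-np.array(E)[:3,:3].T@np.array(E)[:3,3], np.array(c["intrinsics"])[0,0])
    for t in ("shaker","stud_hole","stud_top","bar_eye","clip","clip_tip","clip_pocket","rack","flask","beaker","cap"):
        for r in models.tip_of(n,t)[:2]: print(n,t,round(r["confidence"],2),w(c,r["position"]))
E
```

```text
0.0 [ 0.2415 -0.6831  0.2304] [0.1337 0.5903 0.5924] 1.0005487908175374
[[-0.9428 -0.0007  0.3333]
 [-0.3333  0.0015 -0.9428]
 [ 0.0001 -1.     -0.0016]]
scene [0.9086 0.5499 1.2427] 494.7125017430597
scene shaker 0.59 [ 0.536  -0.1342 -0.0011]
scene shaker 0.42 [0.7055 0.3504 0.001 ]
scene stud_hole 0.96 [ 0.5261 -0.0497  0.1655]
scene stud_top 0.92 [ 0.528  -0.0517  0.1767]
scene bar_eye 0.56 [ 0.5331 -0.1118  0.2817]
scene clip 0.43 [0.4799 0.3169 0.0013]
scene clip 0.31 [ 0.7034  0.3487 -0.0039]
scene clip_tip 0.68 [0.5472 0.2808 0.0036]
scene clip_pocket 0.52 [0.5227 0.2953 0.0045]
scene beaker 0.57 [ 0.3947 -0.4548 -0.0024]
scene cap 0.58 [ 0.362   0.1322 -0.0035]
top [ 0.4149 -0.0497  1.231 ] 449.9481380426872
top shaker 0.91 [ 0.5304 -0.1337  0.0026]
top stud_hole 0.94 [ 0.5252 -0.0455  0.1658]
top stud_top 0.7 [ 0.5281 -0.0473  0.1805]
top bar_eye 0.75 [ 0.5266 -0.1046  0.2825]
top clip 0.42 [ 0.4841  0.3098 -0.    ]
top clip_tip 0.62 [ 0.3923 -0.4477 -0.0018]
top clip_tip 0.59 [ 0.544   0.2799 -0.0018]
top clip_pocket 0.41 [ 0.5208  0.2927 -0.001 ]
top clip_pocket 0.3 [ 0.4788  0.3138 -0.0006]
top rack 0.69 [ 0.5311 -0.1302  0.0882]
top flask 0.77 [0.6998 0.3467 0.0003]
top beaker 0.55 [ 0.3951 -0.447   0.0034]
top beaker 0.41 [ 0.5263 -0.1077  0.2811]
top cap 0.38 [0.3664 0.1371 0.0049]
```

View pics/scene0.png

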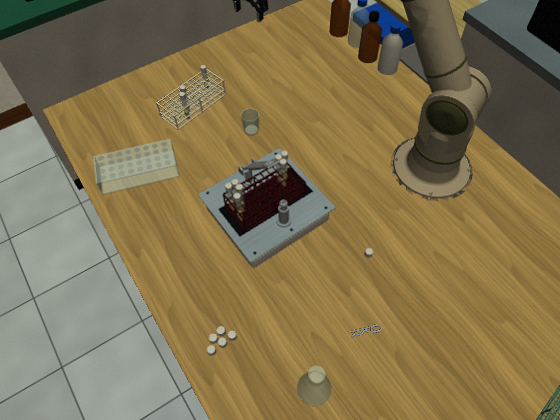

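View pics/top0.png

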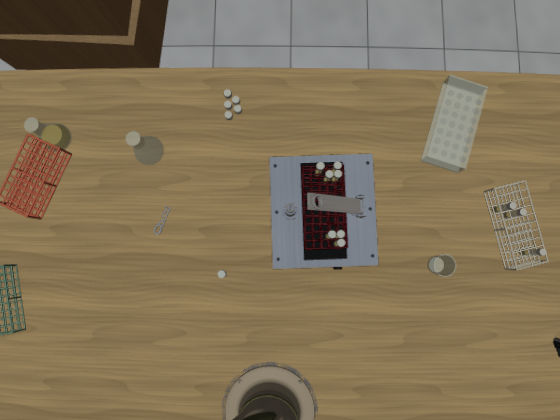

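The scene picture shows the shaker with its raised bar (eye near px 250,170), the stud at (284,208), the clip at (365,330), the cap at (369,252) and the flask at (314,385). The top picture shows the stud at (290,211), the raised bar spanning (308–365, 203), and tube clusters on both sides, clear of the bar. The network's positions agree with both pictures. I'll move over the bar now.

>>> {"method": "move_arm", "body": {
  "rows": [
    [-33, -9, -30, 0, 0, 0],
    [-33, -9, -30, 0, 0, 0],
    [-33, -9, -30, 0, 0, 0],
    [-33, -9, -30, 0, 0, 0],
    [-33, -9, -30, 0, 0, 0],
    [-33, -9, -30, 0, 0, 0],
    [-33, -9, -30, 0, 0, 0],
    [-33, -9, -30, 0, 0, 0],
    [-33, -9, -30, 0, 0, 0],
    [-33, -9, -30, 0, 0, 0]
  ],
  "fingers": 0
}}

```text
time_s: 2.2
ee_pos: [0.4534, -0.289, 0.3219]
tool_rot: [[-0.943, 0.0, 0.333], [-0.333, -0.0, -0.943], [-0.0, -1.0, 0.001]]
ft_force: [0.7, -0.7, 1.0]
finger_gap: 0.002
```

>>> {"method": "move_arm", "body": {
  "rows": [
    [-33, -9, -30, 0, 0, 0],
    [-33, -9, -30, 0, 0, 0],
    [-33, -9, -30, 0, 0, 0],
    [-33, -9, -30, 0, 0, 0],
    [0, 0, 0, 0, -0.145, 0],
    [0, 0, 0, 0, -0.145, 0],
    [0, 0, 0, 0, -0.145, 0],
    [0, 0, 0, 0, -0.145, 0],
    [0, 0, 0, 0, -0.145, 0],
    [0, 0, 0, 0, -0.145, 0]
  ]
}}

```text
time_s: 3.2
ee_pos: [0.5372, -0.1336, 0.3574]
tool_rot: [[-0.348, 0.0, 0.938], [-0.938, -0.0, -0.348], [0.0, -1.0, 0.0]]
ft_force: [-0.1, 0.2, 0.1]
finger_gap: -0.003
```

>>> {"method": "move_arm", "body": {
  "rows": [
    [0, 0, 0, 0, -0.145, 0],
    [0, 0, 0, 0, -0.145, 0],
    [0, 0, 0, 0, -0.145, 0],
    [0, 0, 0, 0, 0, 0]
  ]
}}

```text
time_s: 3.6
ee_pos: [0.5372, -0.1337, 0.3573]
tool_rot: [[0.076, 0.0, 0.997], [-0.997, 0.0, 0.076], [-0.0, -1.0, 0.0]]
ft_force: [0.2, 0.3, -0.6]
finger_gap: 0.001
```

>>> {"method": "move_arm", "body": {
  "rows": [
    [0, 20, 0, 0, 0, 0],
    [0, 20, 0, 0, 0, 0],
    [0, 20, 0, 0, 0, 0],
    [0, 20, 0, 0, 0, 0],
    [0, 10, 0, 0, 0, 0],
    [0, 10, 0, 0, 0, 0],
    [0, 10, 0, 0, 0, 0],
    [0, 10, 0, 0, 0, 0],
    [0, 10, 0, 0, 0, 0],
    [0, 10, 0, 0, 0, 0]
  ]
}}

```text
time_s: 4.6
ee_pos: [0.5374, -0.1336, 0.2167]
tool_rot: [[0.074, 0.0, 0.997], [-0.997, -0.0, 0.074], [0.0, -1.0, 0.0]]
ft_force: [0.0, -0.7, 1.8]
finger_gap: 0.002
```

>>> {"method": "move_arm", "body": {
  "rows": [
    [0, 10, 0, 0, 0, 0],
    [0, 10, 0, 0, 0, 0],
    [0, 10, 0, 0, 0, 0],
    [0, 10, 0, 0, 0, 0],
    [0, 5, 0, 0, 0, 0],
    [0, 5, 0, 0, 0, 0]
  ]
}}

```text
time_s: 5.2
ee_pos: [0.5371, -0.1335, 0.1667]
tool_rot: [[0.074, -0.001, 0.997], [-0.997, 0.0, 0.074], [-0.0, -1.0, -0.001]]
ft_force: [0.1, 0.2, 1.7]
finger_gap: -0.001
```

>>> {"method": "move_arm", "body": {
  "rows": [
    [0, 3, 0, 0, 0, 0],
    [0, 3, 0, 0, 0, 0],
    [0, 2, 0, 0, 0, 0],
    [0, 1, 0, 0, 0, 0],
    [0, 0, 0, 0, 0, 0]
  ]
}}

```text
time_s: 5.7
ee_pos: [0.5372, -0.1337, 0.1582]
tool_rot: [[0.074, -0.0, 0.997], [-0.997, -0.0, 0.074], [0.0, -1.0, -0.0]]
ft_force: [0.1, 0.2, 0.6]
finger_gap: 0.001
```

>>> {"method": "move_arm", "body": {
  "rows": [
    [0, 1, 0, 0, 0, 0],
    [0, 1, 0, 0, 0, 0],
    [0, 0.5, 0, 0, 0, 0],
    [0, 0, 0, 0, 0, 0]
  ]
}}

```text
time_s: 6.1
ee_pos: [0.5373, -0.1337, 0.1565]
tool_rot: [[0.074, 0.001, 0.997], [-0.997, -0.001, 0.074], [0.001, -1.0, 0.0]]
ft_force: [-2.7, 1.2, 9.9]
finger_gap: 0.005
```

>>> {"method": "move_arm", "body": {
  "rows": [
    [0, -10, 0, 0, 0, 0],
    [0, -30, 0, 0, 0, 0],
    [0, -35, 0, 0, 0, 0],
    [0, -35, 0, 0, 0, 0],
    [-20, -25, 0, 0, 0, 0],
    [-40, 0, 0, 0, 0, 0],
    [-40, 0, 0, 0, 0, 0],
    [-40, 0, 0, 0, 0, 0],
    [-40, 0, 0, 0, 0, 0],
    [-40, 0, 0, 0, 0, 0]
  ]
}}

```text
time_s: 7.1
ee_pos: [0.5206, 0.0873, 0.2914]
tool_rot: [[0.074, 0.001, 0.997], [-0.997, -0.0, 0.074], [0.0, -1.0, 0.001]]
ft_force: [0.2, 0.4, 0.6]
finger_gap: -0.001
```

>>> {"method": "move_arm", "body": {
  "rows": [
    [-40, 0, 0, 0, 0, 0],
    [-40, 0, 0, 0, 0, 0],
    [-40, 0, 0, 0, 0, 0],
    [-40, 0, 0, 0, 0, 0],
    [-20, 0, 0, 0, 0, 0]
  ],
  "fingers": 0.7
}}

```text
time_s: 7.6
ee_pos: [0.5066, 0.2693, 0.2915]
tool_rot: [[0.078, 0.0, 0.997], [-0.997, 0.002, 0.078], [-0.002, -1.0, 0.0]]
ft_force: [-0.2, -1.0, 1.0]
finger_gap: 0.702
```

```bash
python3 - <<'E'
from h import *
st()
from collections import defaultdict
S={}
for n in ("scene","top"):
    c=cam(n); save(c,n+"1"); S[n]=c
    for t in ("shaker","stud_hole","stud_top","bar_eye"):
        for r in models.tip_of(n,t)[:1]: print(n,t,round(r["confidence"],2),w(c,r["position"]))
def crop(img,u,v,h,k): 
    u,v=int(u),int(v); return cv2.resize(img[v-h:v+h,u-h:u+h],None,fx=k,fy=k,interpolation=cv2.INTER_CUBIC)
rows=[]
for n in ("scene","top"):
    i0=cv2.imread(f"pics/{n}0.png"); i1=cv2.imread(f"pics/{n}1.png")
    a=proj(S[n],[[.527,-.0485,.178]])[0]; b=proj(S[n],[[.51,.297,.003]])[0]
    print(n,a.astype(int)-12,b.astype(int)-22)
    rows.append(np.hstack([crop(i1,*a,12,12),np.zeros((288,8,3),np.uint8),crop(i0,*b,22,288/44.)[:288]]))
cv2.imwrite("pics/crops.png",np.vstack(rows))
E
```

```text
7.6 [0.5066 0.2693 0.2915] [-0.22   -0.9886  0.9597] 0.7017718523031926
[[ 0.0776  0.0003  0.997 ]
 [-0.997   0.0019  0.0776]
 [-0.0019 -1.      0.0004]]
scene shaker 0.87 [ 0.5337 -0.1346 -0.0014]
scene stud_hole 0.94 [ 0.5276 -0.0493  0.1685]
scene stud_top 0.95 [ 0.5286 -0.052   0.1788]
scene bar_eye 0.93 [ 0.5255 -0.052   0.1566]
top shaker 0.58 [ 0.5275 -0.1301  0.0025]
top stud_hole 0.76 [ 0.522  -0.0444  0.1675]
top stud_top 0.63 [ 0.5256 -0.046   0.1808]
top bar_eye 0.85 [ 0.5256 -0.0485  0.1561]
scene [271 189] [341 306]
top [277 194] [142 196]
```

View pics/crops.png

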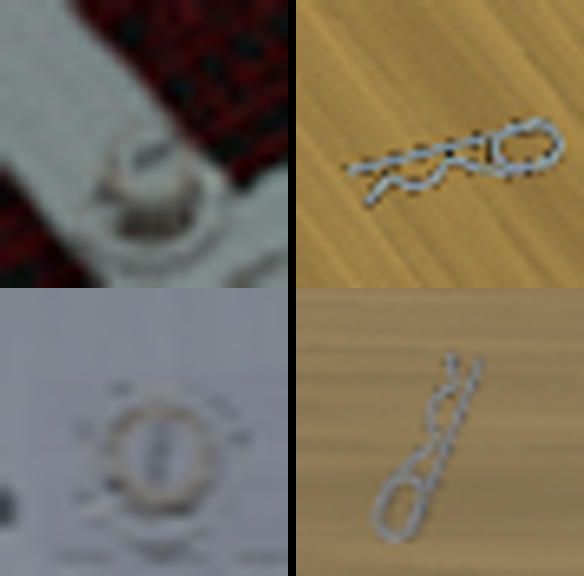

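```bash
cat >> h.py <<'E'
E
python3 - <<'E'
from h import *
T=cam("top");S=cam("scene")
def tp(x,y): return [277+x/12,194+(y-288)/12]
def sp(x,y): return [271+x/12,189+y/12]
print("stud top",onz(T,[tp(160,455)],.178),onz(S,[sp(152,157),sp(150,165)],.178))
for c,p in ((T,[tp(152,480),tp(165,425)]),(S,[sp(135,163),sp(170,147)])):
    q=onz(c,p,.178); d=q[1]-q[0]; print("saw",q[:,:2],np.degrees(np.arctan2(d[1],d[0])))
def tc(x,y): return [142+(x-296)/6.545,196+(y-288)/6.545]
def sc(x,y): return [341+(x-296)/6.545,306+y/6.545]
a=onz(T,[tc(478,365),tc(425,500),tc(400,505)],.003);b=onz(S,[sc(350,170),sc(490,140),sc(527,147)],.003)
for q in(a,b):
    d=q[0]-q[1]; print(q[:,:2],"leg az",np.degrees(np.arctan2(d[1],d[0])),"eye-tip",np.linalg.norm(q[0]-q[2]))
# mask-based stud top/eye? networks on clip outline from saved start pictures unavailable; query now if visible
for n,c in(("top",T),("scene",S)):
    for t in("clip","clip_tip","clip_pocket"):
        for r in models.tip_of(n,t)[:2]: print(n,t,round(r["confidence"],2),w(c,r["position"]))
E
```

```text
stud top [[ 0.5245 -0.0497  0.178 ]] [[ 0.5271 -0.0475  0.178 ]
 [ 0.5286 -0.046   0.178 ]]
saw [[ 0.5195 -0.0482]
 [ 0.5304 -0.0506]] -12.566230319315189
saw [[ 0.531  -0.0482]
 [ 0.5225 -0.0475]] 175.04319295007582
[[0.5393 0.2833]
 [0.4819 0.3038]
 [0.4797 0.3144]] leg az -19.66819872249382 eye-tip 0.06722573298648421
[[0.5455 0.2838]
 [0.492  0.3049]
 [0.4816 0.3154]] leg az -21.53908646416188 eye-tip 0.07119473330110936
top clip 0.4 [ 0.4784  0.3129 -0.0015]
top clip_tip 0.52 [ 0.5439  0.2839 -0.0007]
top clip_pocket 0.51 [ 0.5215  0.2959 -0.0007]
scene clip 0.49 [0.4797 0.3159 0.0021]
scene clip_tip 0.48 [0.5497 0.2811 0.0026]
scene clip_pocket 0.46 [0.5218 0.2927 0.0012]
```

>>> {"method": "move_arm", "body": {
  "rows": [
    [0, 15, 0, 0, -0.142, 0],
    [0, 15, 0, 0, -0.142, 0],
    [0, 15, 0, 0, -0.142, 0],
    [0, 15, 0, 0, -0.142, 0],
    [0, 15, 0, 0, -0.142, 0],
    [0, 15, 0, 0, -0.142, 0],
    [0, 15, 0, 0, -0.142, 0],
    [0, 15, 0, 0, -0.142, 0],
    [-20, 20, 16.5, 0, 0, 0],
    [-20, 20, 16.5, 0, 0, 0]
  ],
  "fingers": 0.6
}}

```text
time_s: 9.5
ee_pos: [0.4823, 0.31, 0.1299]
tool_rot: [[0.935, 0.0, 0.355], [-0.355, 0.0, 0.935], [-0.0, -1.0, 0.0]]
ft_force: [0.5, 0.5, 0.6]
finger_gap: 0.598
```

```bash
python3 - <<'E'
from h import *
s=st(); R=np.array(s["tool_rot"]); p=np.array(s["ee_pos"]); print(np.degrees(np.arctan2(R[1,0],R[0,0])), R.T@(np.array([.4805,.3145,.001])-p))
E
```

```text
9.5 [0.4823 0.31   0.1299] [0.4611 0.4875 0.5986] 0.5977260228885974
[[ 0.9348  0.      0.3553]
 [-0.3553  0.0002  0.9348]
 [-0.     -1.      0.0002]]
-20.811622838829162 [-0.0033  0.1289  0.0035]
```

>>> {"method": "move_arm", "body": {
  "rows": [
    [-3, 20, 3.5, 0, 0, 0],
    [0, 30, 0, 0, 0, 0],
    [0, 30, 0, 0, 0, 0],
    [0, 25, 0, 0, 0, 0],
    [0, 15, 0, 0, 0, 0],
    [0, 6, 0, 0, 0, 0],
    [0, 3, 0, 0, 0, 0],
    [0, 0, 0, 0, 0, 0]
  ]
}}

```text
time_s: 10.3
ee_pos: [0.4806, 0.315, 0.0022]
tool_rot: [[0.936, 0.001, 0.353], [-0.353, 0.0, 0.936], [0.0, -1.0, 0.001]]
ft_force: [-0.2, -0.9, 0.2]
finger_gap: 0.596
```

>>> {"method": "move_arm", "body": {
  "rows": [
    [0, 0, 0, 0, 0, 0],
    [0, 0, 0, 0, 0, 0],
    [0, 0, 0, 0, 0, 0],
    [0, 0, 0, 0, 0, 0],
    [0, 0, 0, 0, 0, 0],
    [0, 0, 0, 0, 0, 0],
    [0, 0, 0, 0, 0, 0],
    [0, 0, 0, 0, 0, 0]
  ],
  "fingers": 0,
  "force": 70
}}

```text
time_s: 11.1
ee_pos: [0.4808, 0.3148, 0.0029]
tool_rot: [[0.936, 0.001, 0.353], [-0.353, 0.001, 0.936], [0.001, -1.0, 0.001]]
ft_force: [-0.7, -1.0, 7.5]
finger_gap: 0.199
```

>>> {"method": "move_arm", "body": {
  "rows": [
    [0, -10, 0, 0, 0, 0],
    [0, -30, 0, 0, 0, 0],
    [0, -40, 0, 0, 0, 0],
    [0, -40, 0, 0, 0, 0],
    [0, -40, 0, 0, 0, 0],
    [0, -40, 0, 0, 0, 0],
    [0, -40, 0, 0, 0, 0],
    [0, -30, 0, 0, 0, 0],
    [13, 0, -15, 0, 0, 0],
    [27, 0, -31, 0, 0, 0]
  ]
}}

```text
time_s: 12.1
ee_pos: [0.5004, 0.2601, 0.2743]
tool_rot: [[0.937, 0.003, 0.348], [-0.348, 0.003, 0.937], [0.001, -1.0, 0.004]]
ft_force: [0.1, 0.0, -0.6]
finger_gap: 0.199
```

>>> {"method": "move_arm", "body": {
  "rows": [
    [27, 0, -31, 0, 0, 0],
    [27, 0, -31, 0, 0, 0],
    [27, 0, -31, 0, 0, 0],
    [27, 0, -31, 0, 0, 0],
    [27, 0, -31, 0, 0, 0],
    [27, 0, -31, 0, 0, 0],
    [27, 0, -31, 0, 0, 0],
    [27, 0, -31, 0, 0, 0],
    [13, 0, -15, 0, 0, 0],
    [0, 0, 0, 0, 0.147, 0]
  ]
}}

```text
time_s: 13.1
ee_pos: [0.6231, -0.0741, 0.2716]
tool_rot: [[0.871, -0.001, 0.492], [-0.492, -0.001, 0.871], [-0.001, -1.0, -0.001]]
ft_force: [-0.2, 0.4, -0.7]
finger_gap: 0.2
```

>>> {"method": "move_arm", "body": {
  "rows": [
    [0, 0, 0, 0, 0.147, 0],
    [0, 0, 0, 0, 0.147, 0],
    [0, 0, 0, 0, 0.147, 0],
    [0, 0, 0, 0, 0.147, 0],
    [0, 0, 0, 0, 0.147, 0],
    [0, 0, 0, 0, 0.147, 0],
    [0, 0, 0, 0, 0.147, 0],
    [0, 0, 0, 0, 0.147, 0],
    [0, 0, 0, 0, 0.147, 0],
    [0, 0, 0, 0, 0.147, 0]
  ]
}}

```text
time_s: 14.1
ee_pos: [0.6224, -0.0691, 0.2726]
tool_rot: [[-0.401, 0.0, 0.916], [-0.916, 0.001, -0.401], [-0.001, -1.0, -0.0]]
ft_force: [-0.3, 0.4, 0.2]
finger_gap: 0.199
```

>>> {"method": "move_arm", "body": {
  "rows": [
    [0, 0, 0, 0, 0.147, 0],
    [0, 0, 0, 0, 0.147, 0],
    [0, 0, 0, 0, 0.147, 0],
    [0, 0, 0, 0, 0.147, 0],
    [0, 0, 0, 0, 0.147, 0],
    [0, 0, 0, 0, 0.147, 0],
    [0, 0, 0, 0, 0.147, 0],
    [0, 0, 0, 0, 0.147, 0],
    [0, 0, 0, 0, 0.147, 0],
    [0, 0, 0, 0, 0, 0]
  ]
}}

```text
time_s: 15.1
ee_pos: [0.6226, -0.0688, 0.2724]
tool_rot: [[-0.987, 0.0, -0.16], [0.16, 0.001, -0.987], [-0.0, -1.0, -0.001]]
ft_force: [-0.6, 0.2, -0.4]
finger_gap: 0.201
```

```bash
python3 - <<'E'
from h import *
s=st(); R=np.array(s["tool_rot"]); p=np.array(s["ee_pos"]); print(s["qpos"],np.degrees(np.arctan2(R[1,0],R[0,0])))
k=2.2
for n in ("scene","top"):
    c=cam(n); save(c,n+"2")
    for t in ("clip","clip_tip","clip_pocket","stud_top"):
        for r in models.tip_of(n,t)[:1]:
            q=w(c,r["position"]); print(n,t,round(r["confidence"],2),q,"tool frame mm",1e3*R.T@(q-p))
    u,v=proj(c,[p])[0].astype(int); i=cv2.imread(f"pics/{n}2.png")[v-50:v+50,u-60:u+60]; cv2.imwrite(f"pics/c2{n}.png",cv2.resize(i,None,fx=5,fy=5,interpolation=cv2.INTER_CUBIC)); print(u,v)
a=cv2.imread("pics/c2scene.png");b=cv2.imread("pics/c2top.png");cv2.imwrite("pics/c2.png",cv2.resize(np.hstack([a,b]),(800,333)) if 0 else np.vstack([a,b])[:,:600] if 0 else cv2.resize(np.hstack([a,b]),None,fx=.66,fy=.66))
E
```

```text
15.1 [ 0.6226 -0.0688  0.2724] [-0.6188  0.2245 -0.4222] 0.20089275287418976
[[-0.9871  0.0002 -0.1598]
 [ 0.1599  0.0008 -0.9871]
 [-0.0001 -1.     -0.0008]]
[  1.0328  25.0501   0.1603 102.677   -0.1434  52.2624 -97.9325] 170.8018084627639
scene clip 0.59 [ 0.6227 -0.0658  0.2695] tool frame mm [ 0.3437  2.9585 -2.9998]
scene clip_tip 0.52 [ 0.5522 -0.0485  0.2704] tool frame mm [72.7354  2.0306 -8.8598]
scene clip_pocket 0.44 [ 0.5811 -0.0529  0.2736] tool frame mm [43.4856 -1.2021 -9.1059]
scene stud_top 0.65 [ 0.7024  0.3484 -0.0009] tool frame mm [ -12.1349  273.623  -424.4343]
245 192
top clip 0.49 [ 0.3933 -0.4478 -0.0016] tool frame mm [165.765  273.7154 411.0095]
299 158
```

View pics/c2.png

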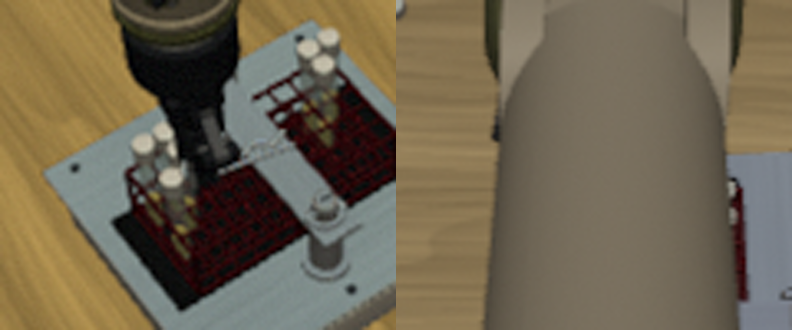

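```bash
python3 - <<'E'
from h import *
c=cam("top"); print(onz(c,[[320,166],[329,174],[338,165],[338,174]],.2))
s=cam("scene"); print(onz(s,[[229,186],[233,186],[240,189]],.2))
E
```

```text
[[ 0.621  -0.1176  0.2   ]
 [ 0.6024 -0.1386  0.2   ]
 [ 0.6239 -0.1595  0.2   ]
 [ 0.6027 -0.1595  0.2   ]]
[[ 0.6251 -0.1558  0.2   ]
 [ 0.6165 -0.15    0.2   ]
 [ 0.6063 -0.1317  0.2   ]]
```

The clip is held squarely, with its leg and bow ahead of the fingers in the scene crop around (230–290, 150). The arm hides the top view. I'll descend level with the hole, short of the stud.

>>> {"method": "move_arm", "body": {
  "rows": [
    [0, 15, 3.4, 0, 0, 0],
    [0, 20, 0, 0, 0, 0],
    [0, 20, 0, 0, 0, 0],
    [0, 20, 0, 0, 0, 0],
    [0, 15, 0, 0, 0, 0],
    [0, 11, 0, 0, 0, 0],
    [0, 5.4, 0, 0, 0, 0],
    [8, 0, 0, 0, 0, 0],
    [0, 0, 0, 0, 0, 0]
  ]
}}

```text
time_s: 16.6
ee_pos: [0.6135, -0.0714, 0.1658]
tool_rot: [[-0.987, -0.001, -0.158], [0.158, 0.0, -0.987], [0.001, -1.0, 0.0]]
ft_force: [-0.5, 0.2, -0.5]
finger_gap: 0.198
```

```bash
python3 - <<'E'
from h import *
s=st(); R=np.array(s["tool_rot"]); p=np.array(s["ee_pos"])
for n in ("scene",):
    c=cam(n); save(c,n+"3")
    for t in ("clip","clip_tip","clip_pocket","stud_top","stud_hole"):
        for r in models.tip_of(n,t)[:1]:
            q=w(c,r["position"]); print(n,t,round(r["confidence"],2),q,"tool frame mm",1e3*R.T@(q-p))
    tip=p+R@[.071,.001,-.008]; f=p+R@[.044,.001,-.008]; S=[.526,-.0485,.178]
    img=c["img"][:,:,::-1].copy(); u,v=proj(c,[tip])[0].astype(int); print(u,v,proj(c,[tip,f,S]))
    i=cv2.resize(img[v-25:v+25,u-33:u+33],None,fx=12,fy=12,interpolation=cv2.INTER_CUBIC)
    for q,col in zip(proj(c,[tip,f,S]),((0,0,255),(0,255,0),(255,0,0))):
        a=((q-[u-33,v-25]+.5)*12).astype(int); cv2.circle(i,tuple(int(x) for x in a),4,col,1)
    cv2.imwrite("pics/c3.png",i)
E
```

```text
16.6 [ 0.6135 -0.0714  0.1658] [-0.5287  0.1823 -0.5363] 0.19824756770716936
[[-0.9874 -0.0005 -0.1584]
 [ 0.1584  0.     -0.9874]
 [ 0.0005 -1.      0.0001]]
scene clip 0.39 [ 0.6152 -0.0683  0.1632] tool frame mm [-1.2142  2.5475 -3.272 ]
scene clip_tip 0.64 [ 0.5426 -0.0535  0.1673] tool frame mm [72.7993 -1.4677 -6.4358]
scene clip_pocket 0.58 [ 0.53   -0.0474  0.1751] tool frame mm [ 86.2301  -9.3065 -10.4243]
scene stud_top 0.8 [ 0.5303 -0.05    0.1775] tool frame mm [ 85.5446 -11.6986  -7.8732]
scene stud_hole 0.8 [ 0.5296 -0.0498  0.1688] tool frame mm [86.2736 -3.0323 -7.9867]
277 206 [[277.0906 206.7533]
 [267.5618 210.4049]
 [283.8167 201.6048]]
```

View pics/c3.png

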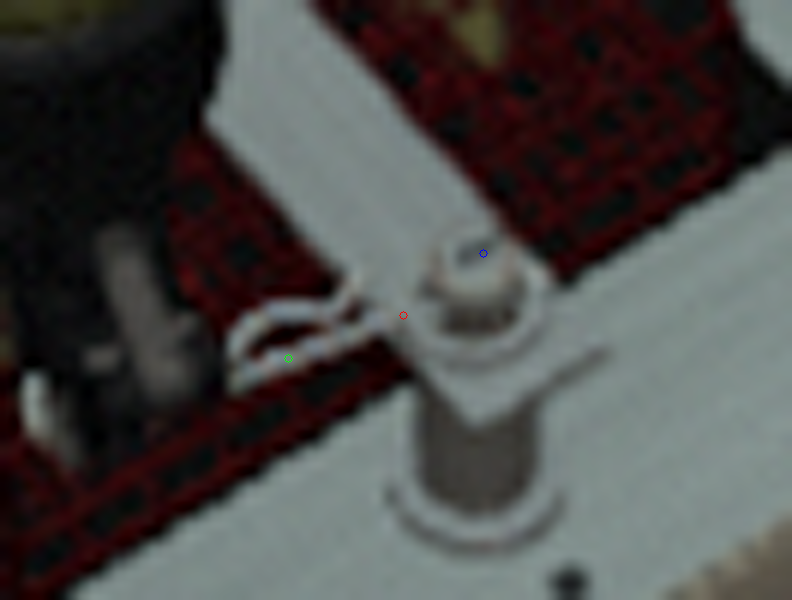

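The predicted tip (403,315) falls on the visible leg tip. The stud top sits at about (475,258), so the leg lines up with the stud's axis and the saw mark. I'll advance gently and watch the force.

>>> {"method": "move_arm", "body": {
  "rows": [
    [2, 0, 0, 0, 0, 0],
    [2, 0, 0, 0, 0, 0],
    [2, 0, 0, 0, 0, 0],
    [1, 0, 0, 0, 0, 0],
    [1, 0, 0, 0, 0, 0],
    [0, 0, 0, 0, 0, 0]
  ]
}}

```text
time_s: 17.5
ee_pos: [0.6064, -0.0702, 0.1654]
tool_rot: [[-0.987, -0.0, -0.158], [0.158, -0.0, -0.987], [0.0, -1.0, 0.0]]
ft_force: [-0.4, 1.0, -0.7]
finger_gap: 0.202
```

>>> {"method": "move_arm", "body": {
  "rows": [
    [1, 0, 0, 0, 0, 0],
    [0.5, 0, 0, 0, 0, 0],
    [0.5, 0, 0, 0, 0, 0],
    [0, 0, 0, 0, 0, 0]
  ]
}}

```text
time_s: 17.9
ee_pos: [0.6045, -0.0699, 0.1653]
tool_rot: [[-0.987, -0.0, -0.159], [0.159, 0.0, -0.987], [0.0, -1.0, 0.0]]
ft_force: [0.6, -0.1, -0.6]
finger_gap: 0.2
```

>>> {"method": "move_arm", "body": {
  "rows": [
    [1, 0, 0, 0, 0, 0],
    [1, 0, 0, 0, 0, 0],
    [0, 0, 0, 0, 0, 0]
  ]
}}

```text
time_s: 18.2
ee_pos: [0.6024, -0.0695, 0.1653]
tool_rot: [[-0.987, -0.0, -0.159], [0.159, 0.0, -0.987], [0.0, -1.0, -0.0]]
ft_force: [-0.0, 0.7, -0.1]
finger_gap: 0.199
```

>>> {"method": "move_arm", "body": {
  "rows": [
    [1, 0, 0, 0, 0, 0],
    [1, 0, 0, 0, 0, 0],
    [0, 0, 0, 0, 0, 0]
  ]
}}

```text
time_s: 18.5
ee_pos: [0.6005, -0.0692, 0.1654]
tool_rot: [[-0.987, -0.0, -0.158], [0.158, 0.0, -0.987], [0.0, -1.0, 0.0]]
ft_force: [-0.5, -0.0, 0.3]
finger_gap: 0.199
```

>>> {"method": "move_arm", "body": {
  "rows": [
    [1, 0, 0, 0, 0, 0],
    [1, 0, 0, 0, 0, 0],
    [1, 0, 0, 0, 0, 0],
    [0, 0, 0, 0, 0, 0]
  ]
}}

```text
time_s: 18.9
ee_pos: [0.5975, -0.0688, 0.1654]
tool_rot: [[-0.987, -0.0, -0.158], [0.158, -0.0, -0.987], [0.0, -1.0, 0.0]]
ft_force: [0.3, -1.2, -1.3]
finger_gap: 0.202
```

>>> {"method": "move_arm", "body": {
  "rows": [
    [1, 0, 0, 0, 0, 0],
    [1, 0, 0, 0, 0, 0],
    [0, 0, 0, 0, 0, 0]
  ]
}}

```text
time_s: 19.2
ee_pos: [0.5955, -0.0684, 0.1653]
tool_rot: [[-0.987, -0.0, -0.158], [0.158, 0.0, -0.987], [0.0, -1.0, 0.0]]
ft_force: [-0.1, 0.6, -0.3]
finger_gap: 0.2
```

>>> {"method": "move_arm", "body": {
  "rows": [
    [1, 0, 0, 0, 0, 0],
    [1, 0, 0, 0, 0, 0],
    [0, 0, 0, 0, 0, 0]
  ]
}}

```text
time_s: 19.5
ee_pos: [0.5937, -0.0683, 0.1654]
tool_rot: [[-0.987, 0.0, -0.159], [0.159, -0.0, -0.987], [-0.0, -1.0, 0.0]]
ft_force: [0.2, 0.0, -0.3]
finger_gap: 0.198
```

>>> {"method": "move_arm", "body": {
  "rows": [
    [1, 0, 0, 0, 0, 0],
    [1, 0, 0, 0, 0, 0],
    [0, 0, 0, 0, 0, 0]
  ]
}}

```text
time_s: 19.8
ee_pos: [0.5923, -0.0682, 0.1656]
tool_rot: [[-0.987, 0.001, -0.159], [0.159, -0.0, -0.987], [-0.001, -1.0, 0.0]]
ft_force: [1.6, -2.2, -1.1]
finger_gap: 0.203
```

>>> {"method": "move_arm", "body": {
  "rows": [
    [1, 0, 0, 0, 0, 0],
    [0.5, 0, 0, 0, 0, 0],
    [0, 0, 0, 0, 0, 0]
  ]
}}

```text
time_s: 20.1
ee_pos: [0.5917, -0.0682, 0.1658]
tool_rot: [[-0.987, 0.003, -0.159], [0.159, -0.001, -0.987], [-0.003, -1.0, 0.0]]
ft_force: [5.1, -3.3, -0.0]
finger_gap: 0.203
```

>>> {"method": "move_arm", "body": {
  "rows": [
    [1, 0, 0, 0, 0, 0],
    [0, 0, 0, 0, 0, 0]
  ]
}}

```text
time_s: 20.3
ee_pos: [0.5913, -0.0682, 0.166]
tool_rot: [[-0.987, 0.004, -0.159], [0.159, -0.001, -0.987], [-0.004, -1.0, 0.0]]
ft_force: [6.4, -4.2, -0.1]
finger_gap: 0.196
```

>>> {"method": "move_arm", "body": {
  "rows": [
    [1, 0, 0, 0, 0, 0],
    [0, 0, 0, 0, 0, 0]
  ]
}}

```text
time_s: 20.5
ee_pos: [0.591, -0.0681, 0.1662]
tool_rot: [[-0.987, 0.006, -0.159], [0.159, -0.001, -0.987], [-0.006, -1.0, 0.0]]
ft_force: [8.8, -3.9, -0.7]
finger_gap: 0.202
```

>>> {"method": "move_arm", "body": {
  "rows": [
    [1, 0, 0, 0, 0, 0],
    [0, 0, 0, 0, 0, 0]
  ]
}}

```text
time_s: 20.7
ee_pos: [0.5901, -0.068, 0.1663]
tool_rot: [[-0.987, 0.006, -0.159], [0.159, -0.001, -0.987], [-0.006, -1.0, 0.0]]
ft_force: [8.1, -3.6, 0.2]
finger_gap: 0.2
```

>>> {"method": "move_arm", "body": {
  "rows": [
    [1, 0, 0, 0, 0, 0],
    [0, 0, 0, 0, 0, 0]
  ]
}}

```text
time_s: 20.9
ee_pos: [0.588, -0.0677, 0.166]
tool_rot: [[-0.987, 0.004, -0.159], [0.159, -0.001, -0.987], [-0.004, -1.0, 0.0]]
ft_force: [4.8, -3.8, -0.7]
finger_gap: 0.204
```

>>> {"method": "move_arm", "body": {
  "rows": [
    [1, 0, 0, 0, 0, 0],
    [1, 0, 0, 0, 0, 0],
    [0, 0, 0, 0, 0, 0]
  ]
}}

```text
time_s: 21.2
ee_pos: [0.5856, -0.0673, 0.1659]
tool_rot: [[-0.987, 0.003, -0.159], [0.159, -0.001, -0.987], [-0.003, -1.0, 0.0]]
ft_force: [4.6, -3.1, -0.6]
finger_gap: 0.2
```

>>> {"method": "move_arm", "body": {
  "rows": [
    [1, 0, 0, 0, 0, 0],
    [1, 0, 0, 0, 0, 0],
    [0, 0, 0, 0, 0, 0]
  ]
}}

```text
time_s: 21.5
ee_pos: [0.5819, -0.0667, 0.1653]
tool_rot: [[-0.987, -0.001, -0.159], [0.159, -0.0, -0.987], [0.001, -1.0, 0.001]]
ft_force: [0.5, -3.3, -1.0]
finger_gap: 0.203
```

>>> {"method": "move_arm", "body": {
  "rows": [
    [1, 0, 0, 0, 0, 0],
    [1, 0, 0, 0, 0, 0],
    [1, 0, 0, 0, 0, 0],
    [1, 0, 0, 0, 0, 0],
    [0, 0, 0, 0, 0, 0]
  ]
}}

```text
time_s: 22.0
ee_pos: [0.5772, -0.0658, 0.165]
tool_rot: [[-0.987, -0.002, -0.159], [0.159, -0.0, -0.987], [0.002, -1.0, 0.0]]
ft_force: [-3.4, -3.7, -1.6]
finger_gap: 0.195
```

>>> {"method": "move_arm", "body": {
  "rows": [
    [1, 0, 0, 0, 0, 0],
    [1, 0, 0, 0, 0, 0],
    [1, 0, 0, 0, 0, 0],
    [0, 0, 0, 0, 0, 0]
  ]
}}

```text
time_s: 22.4
ee_pos: [0.5744, -0.0652, 0.1651]
tool_rot: [[-0.987, -0.002, -0.159], [0.159, 0.0, -0.987], [0.002, -1.0, 0.0]]
ft_force: [-4.6, -2.7, -0.8]
finger_gap: 0.198
```

>>> {"method": "move_arm", "body": {
  "rows": [
    [1, 0, 0, 0, 0, 0],
    [0.5, 0, 0, 0, 0, 0],
    [0, 0, 0, 0, 0, 0]
  ]
}}

```text
time_s: 22.7
ee_pos: [0.5729, -0.0648, 0.1651]
tool_rot: [[-0.987, -0.002, -0.159], [0.159, 0.0, -0.987], [0.002, -1.0, 0.0]]
ft_force: [-4.0, -2.6, -0.0]
finger_gap: 0.201
```

>>> {"method": "move_arm", "body": {
  "rows": [
    [0.5, 0, 0, 0, 0, 0],
    [0.5, 0, 0, 0, 0, 0],
    [0, 0, 0, 0, 0, 0]
  ]
}}

```text
time_s: 23.0
ee_pos: [0.5727, -0.0646, 0.1653]
tool_rot: [[-0.987, -0.001, -0.158], [0.158, 0.0, -0.987], [0.001, -1.0, -0.0]]
ft_force: [-3.9, -2.8, -1.1]
finger_gap: 0.202
```

>>> {"method": "move_arm", "body": {
  "rows": [
    [0.5, 0, 0, 0, 0, 0],
    [0.5, 0, 0, 0, 0, 0],
    [0, 0, 0, 0, 0, 0]
  ]
}}

```text
time_s: 23.3
ee_pos: [0.5722, -0.0644, 0.1654]
tool_rot: [[-0.987, 0.0, -0.158], [0.158, 0.0, -0.987], [-0.0, -1.0, -0.0]]
ft_force: [-2.7, -2.8, -0.0]
finger_gap: 0.2
```

>>> {"method": "move_arm", "body": {
  "rows": [
    [0.5, 0, 0, 0, 0, 0],
    [0.5, 0, 0, 0, 0, 0],
    [0, 0, 0, 0, 0, 0]
  ]
}}

```text
time_s: 23.6
ee_pos: [0.5715, -0.0642, 0.1655]
tool_rot: [[-0.987, 0.001, -0.158], [0.158, 0.0, -0.987], [-0.001, -1.0, -0.0]]
ft_force: [-1.0, -1.3, -0.7]
finger_gap: 0.201
```

>>> {"method": "move_arm", "body": {
  "rows": [
    [0.5, 0, 0, 0, 0, 0],
    [0.5, 0, 0, 0, 0, 0],
    [0, 0, 0, 0, 0, 0]
  ]
}}

```text
time_s: 23.9
ee_pos: [0.5704, -0.0642, 0.1655]
tool_rot: [[-0.987, 0.001, -0.158], [0.158, 0.0, -0.987], [-0.001, -1.0, -0.0]]
ft_force: [1.3, -0.7, -0.6]
finger_gap: 0.198
```

>>> {"method": "move_arm", "body": {
  "rows": [
    [0.5, 0, 0, 0, 0, 0],
    [0, 0, 0, 0, 0, 0]
  ]
}}

```text
time_s: 24.1
ee_pos: [0.57, -0.0644, 0.1655]
tool_rot: [[-0.987, 0.001, -0.159], [0.159, -0.0, -0.987], [-0.001, -1.0, 0.0]]
ft_force: [2.6, -0.7, -1.3]
finger_gap: 0.2
```

>>> {"method": "move_arm", "body": {
  "rows": [
    [0.5, 0, 0, 0, 0, 0],
    [0, 0, 0, 0, 0, 0]
  ]
}}

```text
time_s: 24.3
ee_pos: [0.5696, -0.0645, 0.1655]
tool_rot: [[-0.987, 0.001, -0.159], [0.159, -0.0, -0.987], [-0.001, -1.0, 0.0]]
ft_force: [3.4, -2.7, -0.6]
finger_gap: 0.199
```

The force changed from drawing the clip in to a soft push-back, and the clip has travelled the full predicted distance. It is home, so I'll release.

>>> {"method": "move_arm", "body": {
  "rows": [
    [0, 0, 0, 0, 0, 0],
    [0, 0, 0, 0, 0, 0],
    [0, 0, 0, 0, 0, 0],
    [0, 0, 0, 0, 0, 0],
    [0, 0, 0, 0, 0, 0]
  ],
  "fingers": 0.42
}}

```text
time_s: 24.8
ee_pos: [0.5689, -0.0641, 0.1653]
tool_rot: [[-0.987, -0.0, -0.158], [0.158, 0.0, -0.987], [0.0, -1.0, -0.0]]
ft_force: [0.5, -0.1, -0.4]
finger_gap: 0.42
```

>>> {"method": "move_arm", "body": {
  "rows": [
    [0, -3, 0, 0, 0, 0],
    [0, -5, 0, 0, 0, 0],
    [0, -10, 0, 0, 0, 0],
    [0, -20, 0, 0, 0, 0],
    [0, -30, 0, 0, 0, 0],
    [0, -40, 0, 0, 0, 0],
    [0, -40, 0, 0, 0, 0],
    [0, 0, -30, 0, 0, 0],
    [0, 0, -40, 0, 0, 0],
    [0, 0, -40, 0, 0, 0]
  ]
}}

```text
time_s: 25.8
ee_pos: [0.5867, 0.0451, 0.315]
tool_rot: [[-0.987, 0.002, -0.16], [0.16, 0.0, -0.987], [-0.002, -1.0, -0.001]]
ft_force: [0.5, 0.2, -0.5]
finger_gap: 0.419
```

>>> {"method": "move_arm", "body": {
  "rows": [
    [0, 0, -40, 0, 0, 0],
    [0, 0, -40, 0, 0, 0],
    [0, 0, -40, 0, 0, 0],
    [0, 0, -40, 0, 0, 0],
    [0, 0, -40, 0, 0, 0],
    [0, 0, 0, 0, 0, 0]
  ]
}}

```text
time_s: 26.4
ee_pos: [0.6173, 0.2491, 0.3138]
tool_rot: [[-0.989, -0.0, -0.151], [0.151, 0.004, -0.989], [0.001, -1.0, -0.004]]
ft_force: [-0.2, -0.2, 0.2]
finger_gap: 0.421
```

```bash
python3 - <<'E'
from h import *
st(); o=[]
for n in ("scene","top"):
    c=cam(n); save(c,n+"4")
    for t in ("bar_eye","clip","clip_tip","clip_pocket","stud_hole","stud_top","rack","flask","beaker","cap"):
        for r in models.tip_of(n,t)[:1]: print(n,t,round(r["confidence"],2),w(c,r["position"]))
    u,v=proj(c,[[.54,-.05,.165]])[0].astype(int)
    o.append(cv2.resize(c["img"][v-20:v+20,u-20:u+20,::-1],None,fx=10,fy=10,interpolation=cv2.INTER_CUBIC))
cv2.imwrite("pics/c4.png",np.hstack(o))
E
```

```text
26.4 [0.6173 0.2491 0.3138] [-0.1631 -0.224   0.2463] 0.4205657551662337
[[-0.9885 -0.0001 -0.1509]
 [ 0.1509  0.0037 -0.9885]
 [ 0.0007 -1.     -0.0036]]
scene bar_eye 0.93 [ 0.5269 -0.0517  0.1595]
scene clip 0.62 [ 0.5687 -0.06    0.1561]
scene clip_tip 0.5 [ 0.5015 -0.0497  0.1696]
scene clip_pocket 0.54 [ 0.5279 -0.049   0.167 ]
scene stud_hole 0.65 [ 0.5307 -0.0519  0.1692]
scene stud_top 0.71 [ 0.5298 -0.0496  0.1759]
scene rack 0.93 [ 0.5352 -0.1323  0.0824]
scene flask 0.88 [ 0.704  0.348 -0.001]
scene beaker 0.8 [ 0.3968 -0.4537  0.0006]
scene cap 0.54 [ 0.3592  0.1323 -0.0003]
top bar_eye 0.66 [ 0.5252 -0.0467  0.1657]
top clip 0.59 [ 0.5685 -0.0655  0.1572]
top clip_tip 0.62 [ 0.4969 -0.0486  0.1672]
top clip_pocket 0.5 [ 0.5295 -0.0506  0.1664]
top stud_hole 0.65 [ 0.5222 -0.0455  0.165 ]
top stud_top 0.81 [ 0.5291 -0.0486  0.1777]
top rack 0.82 [ 0.5322 -0.1332  0.0864]
top flask 0.72 [0.7005 0.3462 0.0015]
top beaker 0.88 [ 0.3905 -0.4474  0.0007]
top cap 0.38 [0.3625 0.1342 0.002 ]
```

View pics/c4.png

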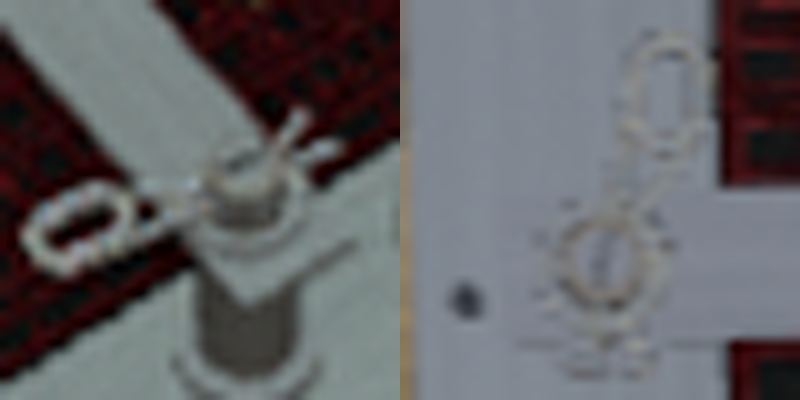

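The leg sticks out on the far side of the stud (scene crop, about 330,150), the bow wraps round the stud, and the eye lies at (75,225). The bar rests closed. I'll hand it in.

```bash
python3 -c "
from h import *
env.job_done(); st()"
```

```text
the job is handed in; nothing more can be done
the job is handed in; nothing more can be done
```

The hold-down bar is closed and the R-clip is fully home through the stud. I let go and moved the gripper clear, then handed the job in at about 26.5 s. No verdict was reported.

- **Bar:** I pressed it down with shut fingers until it met the shoulder at z = 0.1565 m with about 10 N, which is the height expected when closed.
- **Clip:** The saw mark put the hole at about -9°, so I came in from the +x side, and the leg went in on the first try. The bow's resistance peaked at about 10 N. It then drew the clip on, and the neck stopped it softly at about 4 N. All of this is well under the 32 N limit.
- **Last checks:** Both cameras show the leg through the stud and the bow round it. The networks put the clip's pocket about 1 to 2 mm from my best estimate of the stud's axis.
- **Bystanders:** The rack, flask, beaker and cap stayed where they were, within the networks' few millimetres.
- **Disagreements:** The two cameras differ by up to about 9 mm on where the hole's middle is. The top camera's own hole reading lies about 9 mm from its pocket reading, and the scene camera's differs by about 4.5 mm. I relied instead on the felt stop and the measured travel, which agree with the clip being home. I had no direct reading of how far the bow is open.

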